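# Put the spice jars back on their own coasters

### The arm

A 6-joint arm with a two-finger parallel gripper is mounted at the origin on the work surface. World frame = base frame: x ahead of the robot, y to its left, z up, the work surface at z = 0. Lengths are in m, angles in degrees, forces in N, time in s.
With the tool pointing down it reaches from about 0.25 to 0.725 m from the base axis. Payload 9.7 kg.
Tool frame: the origin (TCP) lies midway between the tips of the shut fingers; the grasp point (between the pads) lies 19 mm behind it (bot.hold_point_z is the distance from the TCP to the grasp point, in m); z points along the fingers, y is the line along which they close (so a half turn about z gives the same grasp; the last joint's range is limited). The gripper opens to 85 mm and grips with 20 to 120 N. Pads are 22 mm wide; open, the fingers measure 114 mm over their backs; the gripper's body (76 mm by 85 mm) begins 54 mm behind the grasp point. The pads swing forward as they close: fully open they stand 13 mm farther back than shut.
Start: joints at [-68.698, 4.979, 10.078, 95.1, 0, 90], TCP at [0.2, -0.512, 0.205] pointing down, gripper open.
Joint ranges: [-179.16, 179.16], [-48.56, 103.87], [-65.8, 70.77], [-126.05, 130.52], [-82.76, 87.17], [-180, 180]. Speed limits (degrees/s): [127.2, 127.2, 147.25, 180, 180, 180].

### API

Orientations are given as [roll, pitch, yaw] about the fixed x, y, z axes, in that order (R = Rz(yaw) Ry(pitch) Rx(roll)).
In Python, from workcell import bot gives the robot as it stands.
- The arm moves only by the tool play_rows, never from a script. Its argument "steps" is a list that holds one entry, the list of rows, each a list of 4 numbers: the shift along the tool's x, y, z in m, then the turn about the tool's z in rad. In form: [[[tx, ty, tz, yaw], ...]]. A call has exactly 5 rows; each row shifts and turns the commanded pose from where the row before left it, along the tool's axes as they then stand; what a row does not reach is not made up. A row lasts 1/12 s, in which the tool goes at most 41.7 mm and 7.16 degrees, less where a joint would pass 70% of its speed; a pose out of reach is approached as far as the arm can. A call is refused whole if a number of a shift passes 0.0417 or a number of a turn 0.125, either way. A call with a gripper value outside its range is refused whole. "gripper" is the finger opening in m, from 0 to 0.0854, set as the call begins (left out, the last holds). The fingers move at their own pace and stop on an object; "squeeze" is the grip in N (left out, the last holds). Time passes only in rows, so rows that do not move let the fingers close, or fill a call up. It gives the time, the measured TCP pose, the force, the opening and the grip force at its end, in the units of the state.
- bot.get_obs(): the state, without advancing time (a new reading comes with each control period).
- bot.camera(name): name is "side" or "top"; returns a dict with "img" (480x640x3 uint8, blue, green, red), "vfov" (degrees; the focal length in pixels is half the picture's height over the tangent of half this angle, whatever the lens; pixels are square), "cx", "cy" (the principal point, pixels), "D" ([k1, k2, p1, p2, k3] as OpenCV has them; the pictures are not rectified), "xyz" and "attitude" of the camera in the world. Camera axes: x right, y down, z forward; pixel columns grow to the right and rows downward; lengths in m; the calibration is good to about 2 mm. A picture is of the moment at which its call begins. There is no depth.
- bot.job_done(): hands the job in; it is judged then, once.
The state is a dict: "time": time; "q": joint angles; "qd": joint speeds; "joint_efforts": joint torques, N m; "ee_pos": TCP position; "tcp_rot": TCP orientation; "wrist_force": force on the tool from outside, world axes, zero at the start; "torque": the same for the moment, N m; "opening": finger opening in m; "grasp_force": force on a finger pad.
Only numpy, scipy, OpenCV 4.12 (cv2) and the standard library are available. Lean on these libraries where they do the work, as an engineer would, in place of code of your own. Each camera call takes 0.05 s, during which the arm holds its last target. There are 200 camera calls.

### The job

The spice jars and the salt pot on the upper step of the white riser have got mixed up: rearrange them so that each stands upright in the middle of the coaster of its own cap or lid colour, parking one on the bare middle of the lower step while you swap. Set the things down rather than dropping them, knock nothing over, and leave the cup and the scoop on the lower step where they are.

Things in the scene. Friction and masses are not known exactly. Their poses are not given: they have to be found in the camera images.
- jar_red: small glass spice jar filled with brick-red paprika, with a red twist cap: 80 mm tall, round, glass 44 mm across, cap 46 mm across and 22 mm high at the top, about 0.12 kg. Origin: centre of its underside; z up along its axis (any yaw). At the start it stands on one of the four coasters. Its home is the red coaster.
- jar_yellow: small glass spice jar filled with yellow turmeric, with a yellow twist cap: 80 mm tall, round, glass 44 mm across, cap 46 mm across and 22 mm high at the top, about 0.12 kg. Origin: centre of its underside; z up along its axis (any yaw). At the start it stands on one of the four coasters. Its home is the yellow coaster.
- jar_green: small glass spice jar filled with dull green oregano, with a green twist cap: 80 mm tall, round, glass 44 mm across, cap 46 mm across and 22 mm high at the top, about 0.12 kg. Origin: centre of its underside; z up along its axis (any yaw). At the start it stands on one of the four coasters. Its home is the green coaster.
- pot_blue: small white ceramic salt pot with a thin blue band and a blue lid that stays on: 80 mm tall, round, 46 mm across, lid 24 mm high at the top, about 0.16 kg. Origin: centre of its underside; z up along its axis (any yaw). At the start it stands on one of the four coasters. Its home is the blue coaster.
- coaster_red: flat round red coaster, 76 mm across and 4 mm thick, fixed on the upper step of the white plastic riser. Origin: centre of its underside (top face 4 mm higher). The four coasters lie in one row about 100 mm apart, in an order that changes. All share the riser's yaw: x points away from the robot across the steps, y along the row.
- coaster_yellow: flat round yellow coaster, 76 mm across and 4 mm thick, fixed on the upper step of the white plastic riser. Origin: centre of its underside (top face 4 mm higher). The riser is 420 mm long along the row; its upper step is 125 mm deep, top 85 mm above the cupboard base, the row along its middle.
- coaster_green: flat round green coaster, 76 mm across and 4 mm thick, fixed on the upper step of the white plastic riser. Origin: centre of its underside (top face 4 mm higher). The riser's lower step lies on the robot's side of the row (towards -x of the coasters), 120 mm deep, its top 50 mm above the base, 35 mm below the upper step.
- coaster_blue: flat round blue coaster, 76 mm across and 4 mm thick, fixed on the upper step of the white plastic riser. Origin: centre of its underside (top face 4 mm higher). Free spot: the middle of the lower step, 120 mm towards -x from the middle of the row, bare for 55 mm to either side. The cup and scoop stand near the lower step's two ends.
- cup: bystander: white ceramic cup with a thin blue line below the rim, 70 mm across at the rim and 70 mm tall, with a steel sugar spoon standing in it that leans over the rim up to 106 mm above the cup's foot and 40 mm off its axis. Loose, on the lower step, about 138 mm along the row from its middle. Origin: centre of its underside, z up.
- scoop: bystander: orange plastic scoop, 119 mm long, 40 mm wide and 30 mm high, lying loose along the lower step about 134 mm from its middle. Origin: underside, midway along its length (the open box end to +y, the handle to -y).
Things that resemble listed ones, but are neither listed nor needed, are in the scene too. Leave any pink or purple look-alike of the jar_yellow alone.

How it is judged:
By the outcome, as a careful person would: the job done as asked, in the order asked, and still so for the second after the job is handed in, with the robot touching nothing.
It also fails if it takes over 120 s, if anything falls off the work surface, if the arm or the gripper's body presses on something with over 40 N, if the wrist force passes 120 N, or if a joint passes its speed limit or range.

## Working session

There is one attempt and no reset: what is moved stays moved. The work goes in short steps, Python scripts to look and compute and a tool call to move; the robot and the scene stay as the last step left them, time stands still between calls to the robot, and variables do not carry over. Pictures are saved under pics/ and viewed, at most 14 in all, crops included, and the job is handed in when it is done.

Besides the shell and the picture viewer there is one more tool, called after "Emit:" in YAML: its name, and indented under it one key for each argument. play_rows: Moves the arm, as the interface text tells. Its arguments: {"type":"object","properties":{"steps":{"type":"array","items":{"type":"array","items":{"type":"array","items":{"type":"number"}}}},"gripper":{"type":"number"},"squeeze":{"type":"number"}},"required":["steps"]}

```bash
mkdir -p pics; ls; cat > h.py <<'E'
import numpy as np, cv2
from scipy.spatial.transform import Rotation as R
from workcell import bot
def cam(n,save=None):
    c=bot.camera(n)
    if save: cv2.imwrite('pics/'+save+'.png',c['img'])
    f=240/np.tan(np.radians(c['vfov'])/2)
    c['K']=np.array([[f,0,c['cx']],[0,f,c['cy']],[0,0,1]]); c['Dv']=np.array(c['D'],float)
    c['R']=R.from_euler('xyz',c['attitude'],degrees=True).as_matrix(); c['t']=np.array(c['xyz'])
    return c
def ray(c,uv):
    p=cv2.undistortPoints(np.array([[uv]],float),c['K'],c['Dv'])[0,0]
    return c['R']@np.array([p[0],p[1],1.])
def onz(c,uv,z):
    d=ray(c,uv); return c['t']+d*(z-c['t'][2])/d[2]
def proj(c,P):
    Rt=c['R'].T
    return cv2.projectPoints(np.array([P],float),cv2.Rodrigues(Rt)[0],-Rt@c['t'],c['K'],c['Dv'])[0][0,0]
E
python3 - <<'E'
from h import *
for n in('top','side'):
    c=cam(n,n+'0'); print(n,c['t'],c['attitude'],c['vfov'],c['cx'],c['cy'],c['D'])
print(bot.get_obs(),bot.hold_point_z)
E
```

```text
pics
top [0.55391979 0.00688781 0.74829483] [-175.76226218    1.32333355  -90.17590109] 55.94978260457409 323.3242376159822 247.64365890340278 [-0.03244161  0.          0.          0.          0.        ]
side [0.2437028  0.5506164  0.57161114] [-127.89233126    1.07375869 -145.83833648] 53.57479042164241 315.6874848585927 241.9528182020515 [0.01984114 0.         0.         0.         0.        ]
{'time': 0.1, 'q': array([-6.86964317e+01,  5.00911027e+00,  1.00397290e+01,  9.50979363e+01,
       -2.30555922e-03,  8.99984615e+01]), 'qd': array([-0.10795268, -0.10755028,  0.24677023, -0.04266192,  0.03176169,
        0.04680966]), 'joint_efforts': array([ 9.88869870e-04, -5.21562803e+01,  4.65650976e+01,  1.60376891e-02,
        5.69621227e-05,  3.68357291e-06]), 'ee_pos': array([ 0.19972882, -0.5122182 ,  0.20394941]), 'tcp_rot': array([-1.79932682e+02,  2.30375004e-03,  2.13051095e+01]), 'wrist_force': array([ 0.29644299, -0.78521699, -0.29509185]), 'torque': array([0.00327506, 0.00598519, 0.01419809]), 'grasp_force': 0.0, 'opening': 0.08573402404548666} 0.0187
```

View pics/top0.png

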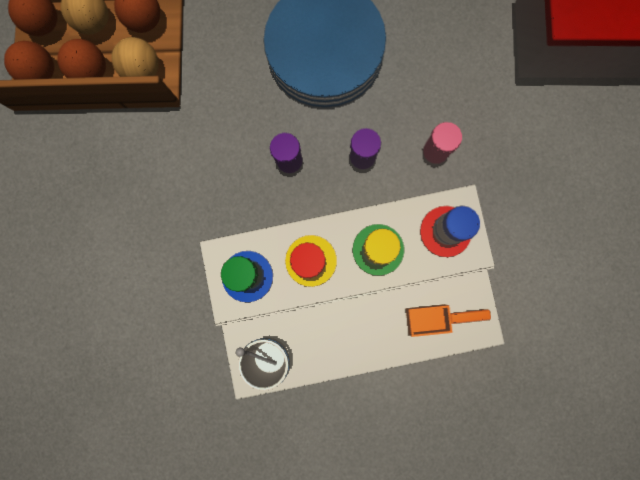

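View pics/side0.png

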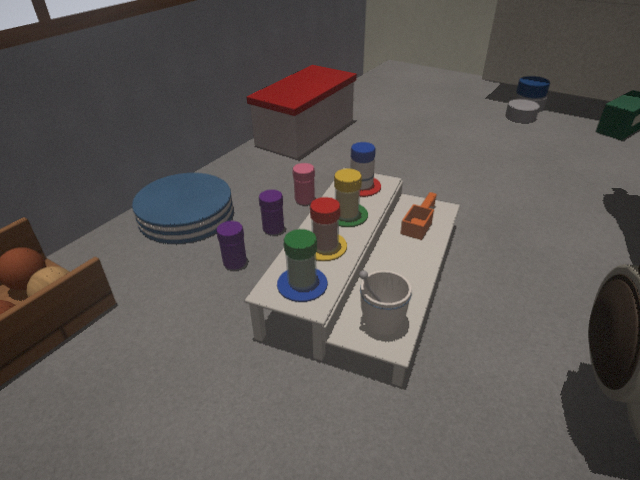

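The top view shows, left to right: green jar (240,273) on the blue coaster, red jar (308,260) on yellow, yellow jar (381,246) on green, and blue pot (461,223) on red. The cup is at (264,363) and the scoop at (445,320).

Things that could be taken for the targets:
- purple look-alikes at (286,150) and (365,145)
- pink look-alike at (446,138)
- red box at (600,20)
- blue plates at (325,40)

The targets are the four standing on the coasters.

```bash
cat >> h.py <<'E'
HUE={'red':[(0,7),(173,180)],'yellow':[(18,35)],'green':[(50,85)],'blue':[(100,122)]}
def mask(img,col):
    h=cv2.cvtColor(img,cv2.COLOR_BGR2HSV); m=0
    for a,b in HUE[col]: m=m|cv2.inRange(h,(a,130,50),(b,255,255))
    return m
def blobs(img,col,roi,amin=150):
    x0,y0,x1,y1=roi; m=mask(img,col); k=np.zeros_like(m); k[y0:y1,x0:x1]=m[y0:y1,x0:x1]
    n,l,s,c=cv2.connectedComponentsWithStats(k)
    return [(l==i,s[i],c[i]) for i in range(1,n) if s[i][4]>amin]
TOP=(205,190,490,395); SIDE=(255,135,400,305)
E
python3 - <<'E'
from h import *
c=cam('top');s=cam('side')
for col in HUE:
    for n,cc,roi in(('top',c,TOP),('side',s,SIDE)):
        for m,st,ce in blobs(cc['img'],col,roi):
            print(col,n,st,ce.round(1), (onz(cc,ce,.169).round(4),onz(cc,ce,.089).round(4)) if n=='top' else '')
o=np.hstack([cv2.resize(c['img'][190:400,200:500],None,fx=2,fy=2)])
cv2.imwrite('pics/crop0.png',o)
E
```

```text
red top [420 206  50  51 974] [438.6 234.9] (array([ 0.6126, -0.1279,  0.169 ]), array([ 0.6207, -0.1465,  0.089 ]))
red top [291 243  34  35 936] [307.3 260.1] (array([0.5809, 0.0408, 0.169 ]), array([0.5846, 0.0455, 0.089 ]))
red side [360 179  21  17 170] [371.4 188.9] 
red side [310 198  30  26 637] [324.7 209.8] 
yellow top [ 364  229   37   36 1023] [381.7 246.3] (array([ 0.5983, -0.0548,  0.169 ]), array([ 0.6044, -0.0633,  0.089 ]))
yellow top [ 285  235   52   52 1053] [313.6 260.7] (array([0.5801, 0.0327, 0.169 ]), array([0.5837, 0.0363, 0.089 ]))
yellow side [335 169  26  23 522] [347.3 179.8] 
yellow side [316 235  31  26 265] [333.4 251.2] 
green top [354 226  35  32 251] [363.9 237.6] (array([ 0.6096, -0.0321,  0.169 ]), array([ 0.6173, -0.0375,  0.089 ]))
green top [221 256  36  36 952] [238.1 273.6] (array([0.5639, 0.13  , 0.169 ]), array([0.5653, 0.147 , 0.089 ]))
blue top [446 207  34  33 844] [462.4 222.6] (array([ 0.6283, -0.1589,  0.169 ]), array([ 0.6386, -0.1818,  0.089 ]))
blue top [224 251  48  51 824] [253.9 279.2] (array([0.5567, 0.1094, 0.169 ]), array([0.5571, 0.1236, 0.089 ]))
blue side [352 143  23  10 189] [362.9 147.4] 
blue side [278 270  49  31 655] [301.  288.2]
```

View pics/crop0.png

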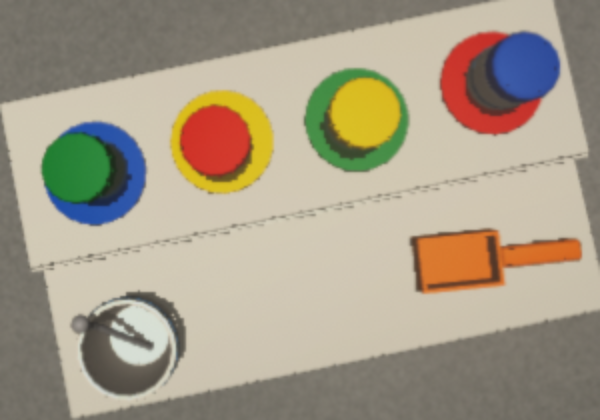

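```bash
cat >> h.py <<'E'
from scipy.optimize import least_squares
def fitc(c,m,z,r):
    ct=max(cv2.findContours(m.astype(np.uint8),0,1)[0],key=len)
    h=cv2.convexHull(ct)[:,0].astype(float)
    P=np.array([onz(c,p,z)[:2] for p in ct[:,0]])
    f=lambda x:np.hypot(*(P-x).T)-r
    H=np.array([onz(c,p,z)[:2] for p in h]); x0=(H.max(0)+H.min(0))/2
    g=least_squares(f,x0,loss='cauchy',f_scale=.0008)
    return g.x, np.median(abs(f(g.x)))
E
python3 - <<'E'
from h import *
c=cam('top');s=cam('side'); CO={}
def sat(col,lo):
    h=cv2.cvtColor(c['img'],cv2.COLOR_BGR2HSV); m=0
    for a,b in HUE[col]: m=m|cv2.inRange(h,(a,lo,40),(b,255,255))
    k=np.zeros_like(m);x0,y0,x1,y1=TOP;k[y0:y1,x0:x1]=m[y0:y1,x0:x1];return k
cap0={'red':(307,260),'yellow':(382,246),'green':(238,273),'blue':(462,223)}
co0={'red':(435,235),'yellow':(313,270),'green':(364,235),'blue':(254,285)}
for col in HUE:
    k=sat(col,90);n,l=cv2.connectedComponents(k)
    for nm,d,z,r in(('cap',cap0,.169,.023),('coaster',co0,.089,.038)):
        u,v=d[col]; w=l[v-6:v+7,u-6:u+7]; i=np.bincount(w[w>0]).argmax()
        x,e=fitc(c,l==i,z,r); print(col,nm,x.round(4),round(e*1e3,2),'mm')
        CO[col,nm]=x
P=np.array([CO[k,'coaster'] for k in('red','green','yellow','blue')]);print(np.diff(P,axis=0),np.hypot(*np.diff(P,axis=0).T))
d=P[3]-P[0];th=np.degrees(np.arctan2(-d[0],d[1]));print('yaw',th,'mid',P.mean(0))
# side check: cap top reproject
for col in HUE: print(col,proj(s,[*CO[col,'cap'],.158]), proj(s,[*CO[col,'coaster'],.089]))
E
```

```text
red cap [0.5801 0.042 ] 1.1 mm
red coaster [ 0.6267 -0.1574] 1.07 mm
yellow cap [ 0.5981 -0.0544] 0.42 mm
yellow coaster [0.5843 0.0407] 0.61 mm
green cap [0.5639 0.1293] 0.58 mm
green coaster [ 0.5985 -0.058 ] 1.44 mm
blue cap [ 0.6291 -0.1604] 1.98 mm
blue coaster [0.5616 0.1356] 2.12 mm
[[-0.02826237  0.09940614]
 [-0.01417852  0.09876955]
 [-0.02268802  0.09488737]] [0.10334574 0.09978203 0.09756208]
yaw 12.529514613301535 mid [ 0.59278387 -0.00976842]
red [325.41035871 210.74902333] [361.66773495 184.35070294]
yellow [347.68864747 180.53126378] [323.92569404 244.47672237]
green [301.08064238 243.51809481] [347.68937183 213.11117152]
blue [362.89553727 151.35811463] [301.6080835  282.68294554]
```

```bash
python3 - <<'E'
from h import *
c=cam('top')
h=cv2.cvtColor(c['img'],cv2.COLOR_BGR2HSV);pts=[];lab=[]
co0={'red':(435,235),'green':(364,235),'yellow':(313,270),'blue':(254,285)}
for j,col in enumerate(co0):
    m=0
    for a,b in HUE[col]: m=m|cv2.inRange(h,(a,90,40),(b,255,255))
    k=np.zeros_like(m);x0,y0,x1,y1=TOP;k[y0:y1,x0:x1]=m[y0:y1,x0:x1]
    n,l=cv2.connectedComponents(k);u,v=co0[col];w=l[v-6:v+7,u-6:u+7];i=np.bincount(w[w>0]).argmax()
    ct=max(cv2.findContours((l==i).astype(np.uint8),0,1)[0],key=len)[:,0]
    pts+=[onz(c,p,.089)[:2] for p in ct];lab+=[j]*len(ct)
pts=np.array(pts);lab=np.array(lab)
def cen(x): return x[:2]+np.outer(np.arange(4)-1.5,[-np.sin(x[2]),np.cos(x[2])])*x[3]
f=lambda x:np.hypot(*(pts-cen(x)[lab]).T)-.0375
g=least_squares(f,[.593,-.01,.2,.1],loss='cauchy',f_scale=.001,x_scale=[.01,.01,.1,.01])
r=abs(f(g.x));print(g.x,np.degrees(g.x[2]));print(cen(g.x).round(4))
for j in range(4):print(j,(r[lab==j]<.0015).mean(),(r[lab==j]<.0015).sum(), np.median(f(g.x)[(lab==j)&(r<.002)]))
pk=g.x[:2]-.12*np.array([np.cos(g.x[2]),np.sin(g.x[2])]);print('park',pk)
# line of step edge for the yaw: fronts of white riser
gr=cv2.inRange(h,(0,0,140),(40,90,255));ct=max(cv2.findContours(gr,0,1)[0],key=cv2.contourArea)
print([onz(c,p[0],.085)[:2].round(3) for p in cv2.approxPolyDP(ct,6,True)])
E
```

```text
[ 0.59443833 -0.00904532  0.21209428  0.10060621] 12.152106984462824
[[ 0.6262 -0.1566]
 [ 0.605  -0.0582]
 [ 0.5838  0.0401]
 [ 0.5627  0.1385]]
0 0.6145251396648045 110 -0.0003734436442157721
1 0.2323943661971831 33 -2.1103622822201545e-05
2 0.9791666666666666 141 -0.00016909871698568557
3 0.19095477386934673 38 -9.063129306409456e-05
park [ 0.47712727 -0.03430625]
[array([ 0.695, -0.203]), array([0.614, 0.204]), array([0.385, 0.151]), array([ 0.462, -0.237])]
```

Emit:
play_rows:
  steps:
    - [[0,0,0,-0.094],[0,0,0,-0.094],[0,0,0,-0.094],[0,0,0,-0.094],[0,0,0,-0.094]]
  gripper: 0.08
  squeeze: 30

```text
time: 0.77
ee_pos: [0.1998, -0.5124, 0.2045]
tcp_rot: [-180.0, -0.0, 48.5]
wrist_force: [0.5, 0.1, -0.7]
opening: 0.0799
grasp_force: 0.0
```

Emit:
play_rows:
  steps:
    - [[0,0,0,-0.094],[0,0,0,-0.094],[0,0,0,-0.094],[0,0,0,-0.094],[0,0,0,-0.094]]

```text
time: 1.18
ee_pos: [0.1998, -0.5124, 0.2045]
tcp_rot: [-180.0, -0.0, 75.4]
wrist_force: [-0.0, 0.2, -0.4]
opening: 0.0799
grasp_force: 0.0
```

Emit:
play_rows:
  steps:
    - [[0,0,0,-0.094],[0,0,0,-0.094],[0,0,0,-0.094],[0,0,0,-0.094],[0,0,0,-0.094]]

```text
time: 1.6
ee_pos: [0.1998, -0.5124, 0.2045]
tcp_rot: [-180.0, -0.0, 102.4]
wrist_force: [0.9, 0.2, 0.5]
opening: 0.0801
grasp_force: 0.0
```

Emit:
play_rows:
  steps:
    - [[0.0275,0.0245,0,0],[0.0275,0.0245,0,0],[0.0275,0.0245,0,0],[0.0275,0.0245,0,0],[0.0275,0.0245,0,0]]

```text
time: 2.02
ee_pos: [0.2912, -0.3508, 0.2046]
tcp_rot: [180.0, 0.0, 102.1]
wrist_force: [0.2, 0.2, -0.1]
opening: 0.0799
grasp_force: 0.0
```

Emit:
play_rows:
  steps:
    - [[0.0275,0.0245,0,0],[0.0275,0.0245,0,0],[0.0275,0.0245,0,0],[0.0275,0.0245,0,0],[0.0275,0.0245,0,0]]

```text
time: 2.43
ee_pos: [0.3822, -0.1905, 0.2048]
tcp_rot: [180.0, 0.0, 102.1]
wrist_force: [-0.0, -0.8, 0.5]
opening: 0.0803
grasp_force: 0.0
```

Emit:
play_rows:
  steps:
    - [[0.0275,0.0245,0,0],[0.0275,0.0245,0,0],[0.0275,0.0245,0,0],[0.0275,0.0245,0,0],[0.0275,0.0245,0,0]]

```text
time: 2.85
ee_pos: [0.4733, -0.0302, 0.2048]
tcp_rot: [180.0, 0.0, 102.1]
wrist_force: [1.0, -0.9, -0.2]
opening: 0.0801
grasp_force: 0.0
```

Emit:
play_rows:
  steps:
    - [[0.0275,0.0245,0,0],[0.0275,0.0245,0,0],[0.0275,0.0245,0,0],[0.0275,0.0245,0,0],[0,0,0,0]]

```text
time: 3.27
ee_pos: [0.5474, 0.1007, 0.2029]
tcp_rot: [-180.0, -0.1, 102.3]
wrist_force: [0.8, -0.4, 0.2]
opening: 0.0801
grasp_force: 0.0
```

Emit:
play_rows:
  steps:
    - [[0.0125,0.011,0,0],[0.012,0.011,0,0],[0,0,0,0],[0,0,0.01,0],[0,0,0.015,0]]

```text
time: 3.68
ee_pos: [0.5623, 0.1242, 0.1801]
tcp_rot: [179.9, 0.0, 102.1]
wrist_force: [-0.6, 0.8, -0.1]
opening: 0.0802
grasp_force: 0.0
```

Emit:
play_rows:
  steps:
    - [[0,0,0.015,0],[0,0,0.015,0],[0,0,0.008,0],[0,0,0.006,0],[0,0,0,0]]

```text
time: 4.1
ee_pos: [0.5612, 0.1239, 0.1344]
tcp_rot: [-179.9, 0.0, 102.1]
wrist_force: [-0.6, 0.5, -0.0]
opening: 0.0798
grasp_force: 0.0
```

```bash
python3 - <<'E'
from h import *
c=cam('side','s1'); cv2.imwrite('pics/s1c.png',cv2.resize(c['img'][130:370,200:460],None,fx=2,fy=2)); o=bot.get_obs();print(o['ee_pos'],o['tcp_rot'])
E
```

```text
[0.56159612 0.12409345 0.13541325] [-1.79971222e+02  2.55222177e-03  1.02065860e+02]
```

View pics/s1c.png

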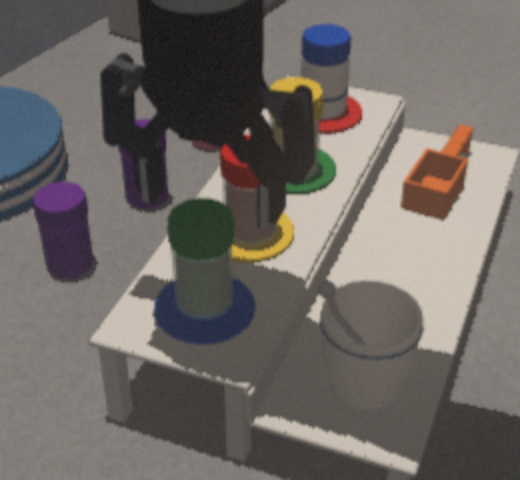

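```bash
python3 - <<'E'
from h import *
c=cam('side'); t=cam('top','t1'); o=bot.get_obs();p=o['ee_pos']; print(p)
yd=R.from_euler('xyz',o['tcp_rot'],degrees=True).as_matrix()[:,1]
for k in(-.045,0,.045):
    P=p+k*yd+[0,0,.013]; print(proj(c,P),proj(t,P))
print(proj(c,[.5639,.1293,.169]))
cv2.imwrite('pics/t1c.png',cv2.resize(t['img'][100:400,170:500],None,fx=2,fy=2))
E
```

```text
[0.5621726  0.12441903 0.13645665]
[333.84884521 253.98403608] [252.1577387  308.42868211]
[304.28703283 246.86745502] [245.36125492 275.13855491]
[275.8984836  240.03449023] [238.66830165 242.20725743]
[300.79584212 237.3355695 ]
```

View pics/t1c.png

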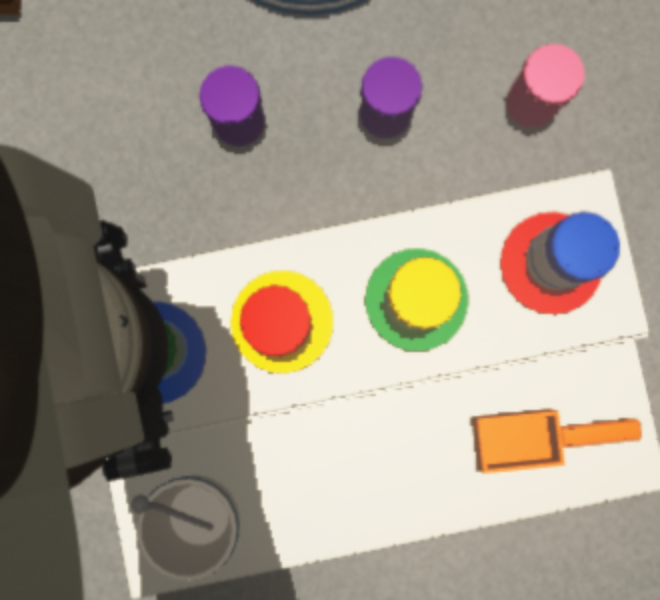

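The side crop shows the fingers either side of the green jar, with tips at about (272,232) and (333,243). They sit higher in the picture than I predicted, and the last row lagged by 5 mm. I'll correct that and look closely before closing.

Emit:
play_rows:
  steps:
    - [[0.0045,0.0025,0,0],[0,0,0,0],[0,0,0,0],[0,0,0,0],[0,0,0,0]]

```text
time: 4.67
ee_pos: [0.5635, 0.1295, 0.1357]
tcp_rot: [180.0, 0.0, 102.1]
wrist_force: [-0.8, -0.9, 0.3]
opening: 0.0804
grasp_force: 0.0
```

```bash
python3 - <<'E'
from h import *
c=cam('side'); o=bot.get_obs();p=o['ee_pos']; print(p)
yd=R.from_euler('xyz',o['tcp_rot'],degrees=True).as_matrix()[:,1]
im=c['img'][170:290,230:390].copy(); im=cv2.resize(im,None,fx=5,fy=5); im=cv2.convertScaleAbs(im,alpha=1.5,beta=20)
for k in(-.041,0,.041):
  for z,cl in((.012,(0,0,255)),(.031,(0,255,255)),(.085,(255,0,255))):
    u=(proj(c,p+k*yd+[0,0,z])-[230,170])*5; cv2.circle(im,tuple(int(a) for a in u),4,cl,-1)
cv2.imwrite('pics/s2c.png',im)
E
```

```text
[0.56346363 0.12951992 0.13565025]
```

View pics/s2c.png

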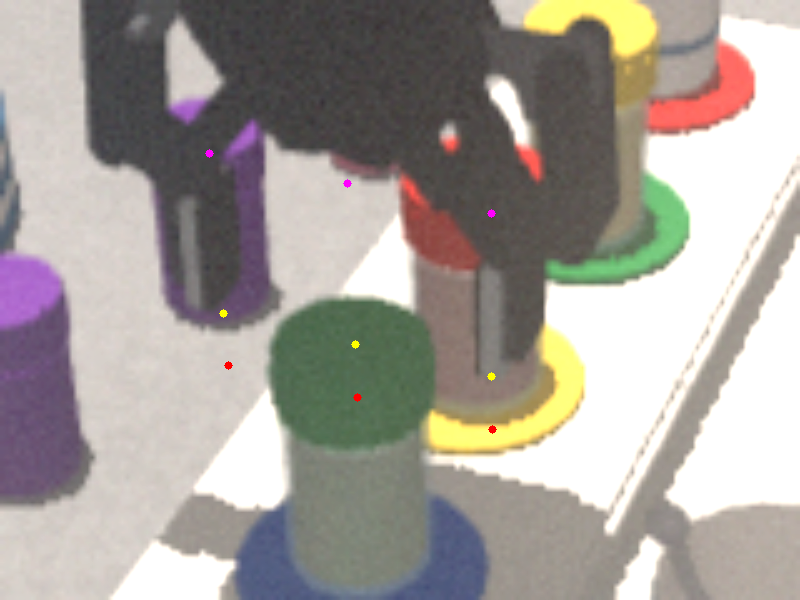

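The tips appear at about (271,231) and (332,243) in the full side picture. That is roughly 24 mm higher than the reported TCP implies. I'll raise, shut the fingers in the air, and measure the true tip height.

Emit:
play_rows:
  steps:
    - [[0,0,-0.02,0],[0,0,-0.02,0],[0,0,-0.02,0],[0,0,-0.01,0],[0,0,0,0]]
  gripper: 0.08

```text
time: 5.13
ee_pos: [0.5643, 0.1296, 0.208]
tcp_rot: [179.8, -0.0, 102.1]
wrist_force: [0.3, -0.7, 0.6]
opening: 0.08
grasp_force: 0.0
```

Emit:
play_rows:
  steps:
    - [[0,0,0,0],[0,0,0,0],[0,0,0,0],[0,0,0,0],[0,0,0,0]]
  gripper: 0.0

```text
time: 5.55
ee_pos: [0.5632, 0.1294, 0.2048]
tcp_rot: [-179.9, 0.0, 102.1]
wrist_force: [-0.3, 0.2, 0.1]
opening: 0.0194
grasp_force: 0.0
```

Emit:
play_rows:
  steps:
    - [[0,0,0,0],[0,0,0,0],[0,0,0,0],[0,0,0,0],[0,0,0,0]]

```text
time: 5.97
ee_pos: [0.5635, 0.1295, 0.2056]
tcp_rot: [180.0, 0.0, 102.1]
wrist_force: [0.6, -0.2, 0.2]
opening: 0.0001
grasp_force: 0.0
```

```bash
python3 - <<'E'
from h import *
c=cam('side'); o=bot.get_obs();p=o['ee_pos']; print(p,o['opening'])
x0,y0=230,120
im=c['img'][y0:y0+150,x0:x0+160].copy(); im=cv2.resize(im,None,fx=4,fy=4); im=cv2.convertScaleAbs(im,alpha=1.5,beta=20)
for z,cl in((0,(0,0,255)),(.019,(0,255,255)),(.073,(255,0,255))):
    u=(proj(c,p+[0,0,z])-[x0,y0])*4; print(z,u); cv2.circle(im,tuple(int(a) for a in u),3,cl,-1)
cv2.imwrite('pics/s3c.png',im)
E
```

```text
[0.56346525 0.12947387 0.20562864] -6.306468825972122e-05
0 [279.80590282 383.74096925]
0.019 [277.56140619 336.55871407]
0.073 [270.69047502 192.30746704]
```

View pics/s3c.png

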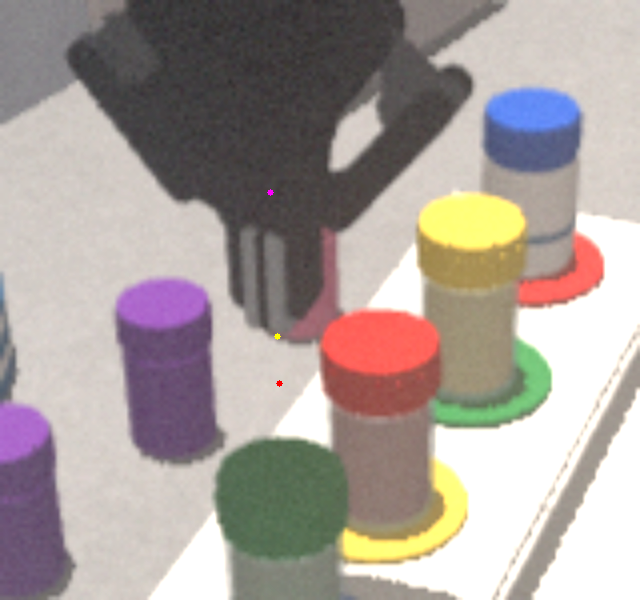

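```bash
python3 - <<'E'
from h import *
c=cam('side'); t=cam('top','t3')
def tri(a,b):
    d1=ray(t,a);d2=ray(c,b);d1/=np.linalg.norm(d1);d2/=np.linalg.norm(d2)
    s=np.linalg.lstsq(np.c_[d1,-d2],c['t']-t['t'],rcond=None)[0]
    p,q=t['t']+s[0]*d1,c['t']+s[1]*d2; return (p+q)/2,np.linalg.norm(p-q)
print(tri((224,215),(259,164)),tri((238.5,332.5),(350,177.5)),tri((231,274),(304.5,171)))
for z in(.2,.22,.24,.26): print(z,onz(t,(231,274),z),onz(c,(304.5,171),z))
cv2.imwrite('pics/t3c.png',cv2.resize(t['img'][160:360,150:350],None,fx=3,fy=3))
E
```

```text
(array([0.62752019, 0.12706242, 0.26418766]), np.float64(0.003726781860732109)) (array([0.50052896, 0.10679407, 0.27349706]), np.float64(1.8924980210955373e-05)) (array([0.56205672, 0.11661921, 0.26871613]), np.float64(0.0006513729833306572))
0.2 [0.56290867 0.13213538 0.2       ] [0.63467209 0.01829372 0.2       ]
0.22 [0.56258078 0.12756676 0.22      ] [0.61363024 0.04694317 0.22      ]
0.24 [0.5622529  0.12299814 0.24      ] [0.59258839 0.07559261 0.24      ]
0.26 [0.56192502 0.11842952 0.26      ] [0.57154654 0.10424206 0.26      ]
```

View pics/t3c.png

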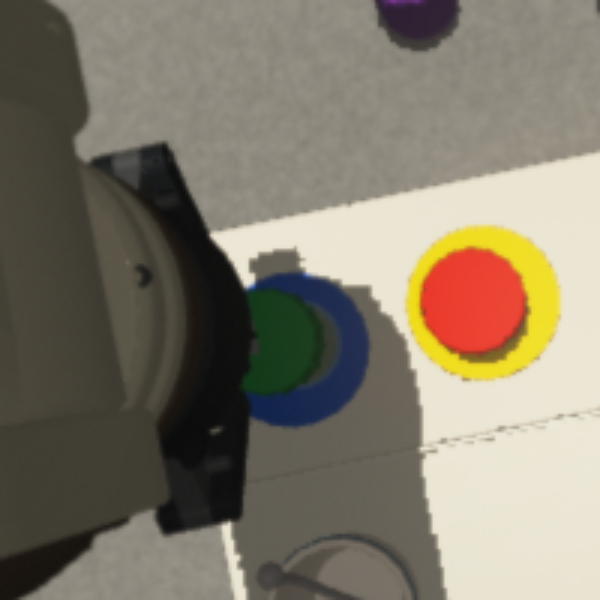

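Both views agree on xy, so the fingers really sit about 20 mm higher than the readout implies. TCP z = 0.112 is safe whichever height is right, so I'll open, descend there and grip.

Emit:
play_rows:
  steps:
    - [[0,0,0,0],[0,0,0,0],[0,0,0,0],[0,0,0,0],[0,0,0,0]]
  gripper: 0.075

```text
time: 6.53
ee_pos: [0.5635, 0.1294, 0.2056]
tcp_rot: [180.0, 0.0, 102.1]
wrist_force: [-0.7, -0.4, -0.1]
opening: 0.0607
grasp_force: 0.0
```

Emit:
play_rows:
  steps:
    - [[0,0,0,0],[0,0,0,0],[0,0,0.012,0],[0,0,0.014,0],[0,0,0.014,0]]

```text
time: 6.95
ee_pos: [0.5636, 0.1295, 0.1653]
tcp_rot: [180.0, 0.0, 102.1]
wrist_force: [-0.2, -0.6, -0.2]
opening: 0.0751
grasp_force: 0.0
```

Emit:
play_rows:
  steps:
    - [[0,0,0.014,0],[0,0,0.014,0],[0,0,0.014,0],[0,0,0.008,0],[0,0,0.004,0]]

```text
time: 7.37
ee_pos: [0.5629, 0.1294, 0.1103]
tcp_rot: [-179.9, 0.0, 102.1]
wrist_force: [0.1, -0.2, 0.4]
opening: 0.0751
grasp_force: 0.0
```

Emit:
play_rows:
  steps:
    - [[0,0,0,0],[0,0,0,0],[0,0,0,0],[0,0,0,0],[0,0,0,0]]
  gripper: 0.03

```text
time: 7.78
ee_pos: [0.5639, 0.1296, 0.1126]
tcp_rot: [179.9, 0.0, 102.1]
wrist_force: [0.5, -0.1, 4.1]
opening: 0.0453
grasp_force: 31.1
```

Emit:
play_rows:
  steps:
    - [[0,0,0,0],[0,0,0,0],[0,0,0,0],[0,0,0,0],[0,0,0,0]]

```text
time: 8.2
ee_pos: [0.5639, 0.1296, 0.1126]
tcp_rot: [179.9, -0.0, 102.1]
wrist_force: [0.5, 0.0, 5.9]
opening: 0.0449
grasp_force: 31.3
```

```bash
python3 - <<'E'
from h import *
c=cam('side'); o=bot.get_obs();p=o['ee_pos']; print(p,o['opening'],o['grasp_force'])
x0,y0=230,150
im=c['img'][y0:y0+150,x0:x0+160].copy(); im=cv2.resize(im,None,fx=4,fy=4); im=cv2.convertScaleAbs(im,alpha=1.5,beta=20)
cv2.imwrite('pics/s4c.png',im)
E
```

```text
[0.56394182 0.12958592 0.11260143] 0.04496599247415887 31.304131150245667
```

View pics/s4c.png

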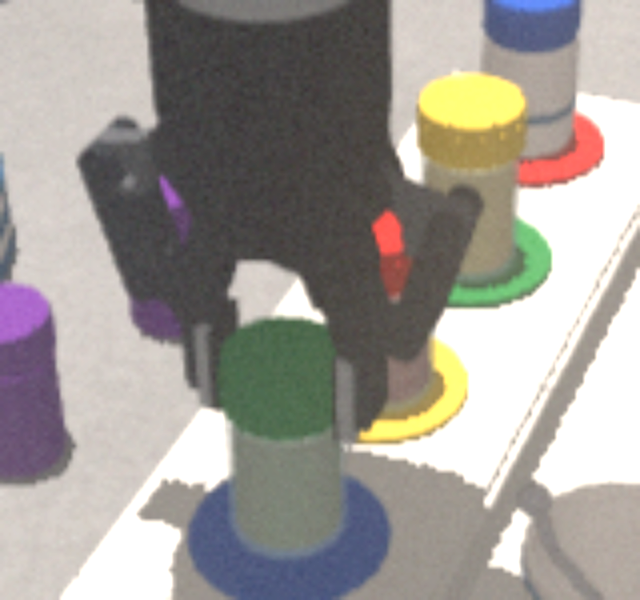

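The picture shows the pads squarely on the green cap, which spans about (285,232)–(313,257), with an opening of 45 mm. Now lift and carry it over the parking spot.

Emit:
play_rows:
  steps:
    - [[0,0,-0.01,0],[0,0,-0.025,0],[0,0,-0.025,0],[0,0,-0.025,0],[0,0,-0.025,0]]

```text
time: 8.67
ee_pos: [0.563, 0.1294, 0.223]
tcp_rot: [-180.0, 0.0, 102.1]
wrist_force: [0.9, -0.0, -1.2]
opening: 0.045
grasp_force: 31.1
```

Emit:
play_rows:
  steps:
    - [[-0.014,-0.012,0,0],[-0.014,-0.012,0,0],[-0.014,-0.012,0,0],[-0.014,-0.012,0,0],[-0.014,-0.012,0,0]]

```text
time: 9.08
ee_pos: [0.5188, 0.0478, 0.2219]
tcp_rot: [-180.0, -0.0, 102.1]
wrist_force: [-0.0, -1.2, -1.3]
opening: 0.045
grasp_force: 31.5
```

Emit:
play_rows:
  steps:
    - [[-0.014,-0.012,0,0],[-0.014,-0.012,0,0],[-0.014,-0.012,0,0],[-0.014,-0.012,0,0],[-0.014,-0.012,0,0]]

```text
time: 9.5
ee_pos: [0.4747, -0.0332, 0.2219]
tcp_rot: [-180.0, -0.0, 102.1]
wrist_force: [0.3, 0.2, -1.8]
opening: 0.0451
grasp_force: 31.5
```

Emit:
play_rows:
  steps:
    - [[0,0,0,0],[0,0,0,0],[0,0,0,0],[0,0,0.01,0],[0,0,0.015,0]]

```text
time: 9.92
ee_pos: [0.4763, -0.032, 0.1968]
tcp_rot: [179.9, 0.0, 102.1]
wrist_force: [-0.4, -0.8, -0.9]
opening: 0.0449
grasp_force: 31.4
```

```bash
python3 - <<'E'
from h import *
t=cam('top','t5');c=cam('side','s5');o=bot.get_obs();print(o['ee_pos'],o['opening'])
for m,st,ce in blobs(t['img'],'blue',(200,190,300,330)): print(ce, fitc(t,m,.089,.0375))
o=np.hstack([t['img'][150:400,180:500],c['img'][100:350,230:480]]);cv2.imwrite('pics/c5.png',cv2.resize(o,None,fx=1.4,fy=1.4))
E
```

```text
[ 0.47471252 -0.03187931  0.19386321] 0.04535795130333469
[246.77331996 276.28986961] (array([0.56065974, 0.13413289]), np.float64(0.0012172664899044727))
```

View pics/c5.png

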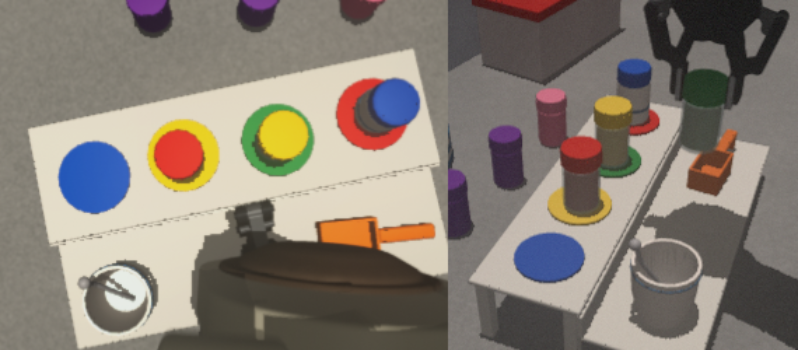

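The green jar hangs upright in the gripper over the parking spot, and the blue coaster is bare at about (247,276) in the top picture. Lower the jar onto the step.

Emit:
play_rows:
  steps:
    - [[0,0,0.02,0],[0,0,0.025,0],[0,0,0.025,0],[0,0,0.02,0],[0,0,0.012,0]]

```text
time: 10.43
ee_pos: [0.4746, -0.032, 0.0923]
tcp_rot: [-179.9, -0.0, 102.1]
wrist_force: [0.3, 0.2, -0.8]
opening: 0.0453
grasp_force: 31.4
```

Emit:
play_rows:
  steps:
    - [[0,0,0.007,0],[0,0,0.005,0],[0,0,0.002,0],[0,0,0,0],[0,0,0,0]]

```text
time: 10.85
ee_pos: [0.476, -0.0326, 0.0815]
tcp_rot: [179.9, 0.0, 102.1]
wrist_force: [0.3, 0.7, -0.5]
opening: 0.0452
grasp_force: 31.4
```

```bash
python3 - <<'E'
from h import *
t=cam('top');c=cam('side');
for n,k,roi in(('t',t,(200,190,300,330)),('s',c,(255,220,345,310))):
  for m,st,ce in blobs(k['img'],'blue',roi):
    ct=max(cv2.findContours(m.astype(np.uint8),0,1)[0],key=len); P=np.array([onz(k,p,.089)[:2] for p in ct[:,0]])
    e=cv2.fitEllipse((P*1000).astype(np.float32));print(n,e,onz(k,ce,.089),st)
E
```

```text
t ((561.4745483398438, 134.28134155273438), (72.42713928222656, 72.8539810180664), 169.56529235839844) [0.56134989 0.13419528 0.089     ] [ 222  252   50   50 1996]
s ((561.2853393554688, 135.31100463867188), (71.42415618896484, 72.21932983398438), 123.92716217041016) [0.5604656  0.13648499 0.089     ] [ 278  267   49   34 1304]
```

Emit:
play_rows:
  steps:
    - [[0,0,0.002,0],[0,0,0.002,0],[0,0,0.001,0],[0,0,0.001,0],[0,0,0,0]]

```text
time: 11.37
ee_pos: [0.4753, -0.0326, 0.0743]
tcp_rot: [-180.0, -0.0, 102.1]
wrist_force: [0.4, -0.2, -0.9]
opening: 0.0452
grasp_force: 31.4
```

Emit:
play_rows:
  steps:
    - [[0,0,0.001,0],[0,0,0,0],[0,0,0.001,0],[0,0,0,0],[0,0,0,0]]

```text
time: 11.78
ee_pos: [0.4756, -0.0326, 0.0735]
tcp_rot: [179.9, 0.0, 102.1]
wrist_force: [-2.6, -0.6, 7.8]
opening: 0.045
grasp_force: 31.9
```

Contact at 7.8 N. Release, rise, and move above the blue pot.

Emit:
play_rows:
  steps:
    - [[0,0,0,0],[0,0,0,0],[0,0,0,0],[0,0,0,0],[0,0,0,0]]
  gripper: 0.075

```text
time: 12.2
ee_pos: [0.4754, -0.0326, 0.0725]
tcp_rot: [-180.0, -0.0, 102.1]
wrist_force: [0.2, 0.0, -0.8]
opening: 0.0751
grasp_force: 0.0
```

Emit:
play_rows:
  steps:
    - [[0,0,-0.01,0],[0,0,-0.03,0],[0,0,-0.03,0],[0,0,-0.03,0],[0,0,-0.03,0]]

```text
time: 12.62
ee_pos: [0.4751, -0.0325, 0.2048]
tcp_rot: [180.0, 0.0, 102.1]
wrist_force: [1.2, -0.3, -0.3]
opening: 0.0751
grasp_force: 0.0
```

Emit:
play_rows:
  steps:
    - [[-0.0157,0.0123,0,0],[-0.0157,0.0123,0,0],[-0.0157,0.0123,0,0],[-0.0157,0.0123,0,0],[-0.0157,0.0123,0,0]]

```text
time: 13.03
ee_pos: [0.5527, -0.0971, 0.2034]
tcp_rot: [180.0, 0.0, 102.1]
wrist_force: [-0.0, -0.1, 0.4]
opening: 0.0751
grasp_force: 0.0
```

Emit:
play_rows:
  steps:
    - [[-0.0157,0.0123,0,0],[-0.0157,0.0123,0,0],[-0.0157,0.0123,0,0],[-0.0157,0.0123,0,0],[-0.0157,0.0123,0,0]]

```text
time: 13.45
ee_pos: [0.6292, -0.161, 0.2032]
tcp_rot: [180.0, 0.0, 102.1]
wrist_force: [-0.3, 0.4, 0.5]
opening: 0.0748
grasp_force: 0.0
```

Emit:
play_rows:
  steps:
    - [[0,0,0,0],[0,0,0,0],[0,0,0,0],[0,0,0,0],[0,0,0,0]]

```text
time: 13.87
ee_pos: [0.6282, -0.1598, 0.2034]
tcp_rot: [180.0, 0.0, 102.1]
wrist_force: [-0.1, -0.3, -0.0]
opening: 0.0753
grasp_force: 0.0
```

```bash
python3 - <<'E'
from h import *
t=cam('top','t6');c=cam('side','s6');o=bot.get_obs();print(o['ee_pos'],o['tcp_rot'])
for m,st,ce in blobs(c['img'],'green',(330,100,480,300)): print('g side',ce,st)
print(proj(c,[.476,-.0335,.119]))
for m,st,ce in blobs(c['img'],'blue',(330,100,400,200)): print('b',ce,st)
o=np.hstack([t['img'][150:400,180:500],c['img'][100:350,230:480]]);cv2.imwrite('pics/c6.png',cv2.resize(o,None,fx=1.4,fy=1.4))
E
```

```text
[ 0.62825501 -0.15988776  0.20319877] [1.79968721e+02 1.52540438e-02 1.02114284e+02]
[405.88776928 228.28779932]
```

View pics/c6.png

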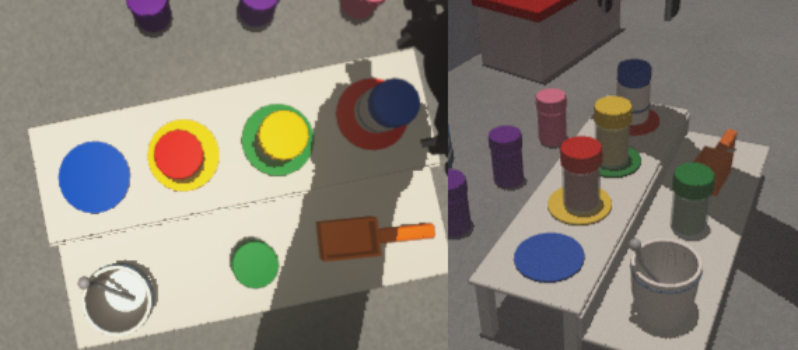

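The green jar stands upright on the lower step, with its cap at about (362,338) in the top picture. The gripper is above the blue pot. Descend, grip and lift.

Carry plan: with the grip at about (0.6285,-0.160) and the blue coaster at (0.5612,0.1347), tx = 0.302 and ty = -0.004.

Emit:
play_rows:
  steps:
    - [[0,0,0.012,0],[0,0,0.014,0],[0,0,0.014,0],[0,0,0.014,0],[0,0,0.012,0]]

```text
time: 14.38
ee_pos: [0.6282, -0.16, 0.1359]
tcp_rot: [-180.0, -0.0, 102.1]
wrist_force: [0.2, 0.3, -0.2]
opening: 0.0747
grasp_force: 0.0
```

Emit:
play_rows:
  steps:
    - [[0,0,0.01,0],[0,0,0.008,0],[0,0,0.004,0],[0,0,0.002,0],[0,0,0,0]]

```text
time: 14.8
ee_pos: [0.6285, -0.1603, 0.1126]
tcp_rot: [-180.0, -0.0, 102.1]
wrist_force: [-0.9, 0.1, -0.3]
opening: 0.0746
grasp_force: 0.0
```

Emit:
play_rows:
  steps:
    - [[0,0,0,0],[0,0,0,0],[0,0,0,0],[0,0,0,0],[0,0,0,0]]
  gripper: 0.03

```text
time: 15.22
ee_pos: [0.6289, -0.1604, 0.1134]
tcp_rot: [179.9, 0.0, 102.1]
wrist_force: [-0.4, -0.6, 4.3]
opening: 0.0453
grasp_force: 30.8
```

Emit:
play_rows:
  steps:
    - [[0,0,0,0],[0,0,0,0],[0,0,0,0],[0,0,0,0],[0,0,0,0]]

```text
time: 15.63
ee_pos: [0.629, -0.1604, 0.1134]
tcp_rot: [179.9, 0.0, 102.1]
wrist_force: [0.6, 0.2, 5.3]
opening: 0.045
grasp_force: 30.9
```

Emit:
play_rows:
  steps:
    - [[0,0,-0.01,0],[0,0,-0.025,0],[0,0,-0.025,0],[0,0,-0.025,0],[0,0,-0.025,0]]

```text
time: 16.05
ee_pos: [0.6281, -0.1602, 0.2239]
tcp_rot: [-180.0, -0.0, 102.1]
wrist_force: [-0.3, 0.4, -1.0]
opening: 0.045
grasp_force: 31.1
```

Emit:
play_rows:
  steps:
    - [[0.01,0,0,0],[0.02,0,0,0],[0.025,0,0,0],[0.025,0,0,0],[0.025,0,0,0]]

```text
time: 16.47
ee_pos: [0.6059, -0.0566, 0.2221]
tcp_rot: [-179.9, -0.0, 102.1]
wrist_force: [0.0, 0.5, -2.1]
opening: 0.045
grasp_force: 31.3
```

Emit:
play_rows:
  steps:
    - [[0.025,-0.001,0,0],[0.025,-0.001,0,0],[0.025,-0.001,0,0],[0.025,-0.001,0,0],[0.025,0,0,0]]

```text
time: 16.88
ee_pos: [0.5756, 0.065, 0.2223]
tcp_rot: [-179.9, -0.0, 102.1]
wrist_force: [0.5, -0.8, -2.2]
opening: 0.0452
grasp_force: 31.3
```

Emit:
play_rows:
  steps:
    - [[0.025,0,0,0],[0.025,0,0,0],[0.022,0,0,0],[0,0,0,0],[0,0,0,0]]

```text
time: 17.3
ee_pos: [0.5609, 0.1351, 0.2223]
tcp_rot: [-180.0, 0.0, 102.2]
wrist_force: [0.1, 0.2, -1.9]
opening: 0.0452
grasp_force: 31.3
```

```bash
cat >> h.py <<'E'
def ell(k,col,roi,z=.089,amin=150):
  out=[]
  for m,st,ce in blobs(k['img'],col,roi,amin):
    ct=max(cv2.findContours(m.astype(np.uint8),0,1)[0],key=len); P=np.array([onz(k,p,z)[:2] for p in ct[:,0]])
    e=cv2.fitEllipse((P*1000).astype(np.float32));out.append(e); print(col,np.round(e[0],1),np.round(e[1],1),st)
  return out
E
python3 - <<'E'
from h import *
t=cam('top');c=cam('side','s7');o=bot.get_obs();print(o['ee_pos'],o['tcp_rot'])
ell(t,'red',(400,190,490,280));ell(c,'red',(335,165,395,210));ell(c,'blue',(200,40,400,260),.2)
E
```

```text
[0.56133655 0.13373273 0.22237997] [-1.79969936e+02  1.76615807e-02  1.02091656e+02]
red [ 626.3 -156.9] [73.3 73.6] [ 420  206   52   51 2043]
red [ 612.7 -160.8] [40.2 74.1] [360 176  21  20 325]
```

Emit:
play_rows:
  steps:
    - [[0.001,0,0.02,0],[0,0,0.025,0],[0,0,0.025,0],[0,0,0.016,0],[0,0,0.008,0]]

```text
time: 17.82
ee_pos: [0.5603, 0.1337, 0.1258]
tcp_rot: [-179.8, 0.0, 102.0]
wrist_force: [-0.4, 0.6, -1.4]
opening: 0.0449
grasp_force: 31.3
```

Emit:
play_rows:
  steps:
    - [[0,0,0.005,0],[0,0,0.003,0],[0,0,0.002,0],[0,0,0.001,0],[0,0,0,0]]

```text
time: 18.23
ee_pos: [0.5616, 0.1351, 0.1183]
tcp_rot: [179.9, -0.0, 102.1]
wrist_force: [0.7, -0.4, -0.8]
opening: 0.0456
grasp_force: 31.3
```

Emit:
play_rows:
  steps:
    - [[0,0,0.001,0],[0,0,0.001,0],[0,0,0,0],[0,0,0,0],[0,0,0,0]]

```text
time: 18.65
ee_pos: [0.5612, 0.1352, 0.1157]
tcp_rot: [180.0, -0.0, 102.1]
wrist_force: [-0.1, -0.6, -1.9]
opening: 0.0452
grasp_force: 31.3
```

Emit:
play_rows:
  steps:
    - [[0,0,0.001,0],[0,0,0.001,0],[0,0,0,0],[0,0,0,0],[0,0,0,0]]

```text
time: 19.07
ee_pos: [0.5612, 0.1351, 0.1135]
tcp_rot: [-180.0, -0.0, 102.1]
wrist_force: [-0.0, -0.4, -1.1]
opening: 0.0451
grasp_force: 31.3
```

Emit:
play_rows:
  steps:
    - [[0,0,0.001,0],[0,0,0,0],[0,0,0,0],[0,0,0,0],[0,0,0,0]]

```text
time: 19.48
ee_pos: [0.5613, 0.1352, 0.1134]
tcp_rot: [180.0, -0.0, 102.1]
wrist_force: [-2.3, -0.7, 6.1]
opening: 0.0451
grasp_force: 31.6
```

Emit:
play_rows:
  steps:
    - [[0,0,0,0],[0,0,0,0],[0,0,0,0],[0,0,0,0],[0,0,0,0]]
  gripper: 0.075

```text
time: 19.9
ee_pos: [0.5612, 0.1351, 0.1124]
tcp_rot: [-180.0, 0.0, 102.1]
wrist_force: [-0.4, -0.1, 0.0]
opening: 0.0749
grasp_force: 0.0
```

Emit:
play_rows:
  steps:
    - [[0,0,-0.01,0],[0,0,-0.02,0],[0,0,-0.02,0],[0,0,-0.02,0],[0,0,-0.02,0]]

```text
time: 20.32
ee_pos: [0.5611, 0.1351, 0.2044]
tcp_rot: [180.0, -0.0, 102.1]
wrist_force: [0.3, -0.1, 0.1]
opening: 0.0752
grasp_force: 0.0
```

Emit:
play_rows:
  steps:
    - [[-0.019,0,0,0],[-0.019,0,0,0],[-0.019,0,0,0],[-0.019,0,0,0],[-0.019,0,0,0]]

```text
time: 20.73
ee_pos: [0.5813, 0.0414, 0.2035]
tcp_rot: [180.0, 0.0, 102.1]
wrist_force: [0.8, -0.1, 0.4]
opening: 0.0748
grasp_force: 0.0
```

Emit:
play_rows:
  steps:
    - [[0,0,0,0],[0,0,0,0],[0,0,0,0],[0,0,0,0],[0,0,0,0]]

```text
time: 21.15
ee_pos: [0.581, 0.043, 0.2028]
tcp_rot: [180.0, -0.0, 102.1]
wrist_force: [-0.6, 0.2, 0.5]
opening: 0.0748
grasp_force: 0.0
```

```bash
python3 - <<'E'
from h import *
t=cam('top','t8');c=cam('side','s8');o=bot.get_obs();print(o['ee_pos'],o['tcp_rot'])
ell(c,'blue',(255,200,345,310),.169);ell(t,'blue',(205,230,300,330),.169);ell(t,'red',(270,220,350,300),.169)
E
```

```text
[0.58098839 0.04290314 0.20267701] [ 1.79997186e+02 -3.50740281e-03  1.02143862e+02]
blue [559.6 138.2] [41.4 41.9] [285 233  31  19 472]
blue [508.  205.8] [53.1 56.7] [278 273  49  28 533]
```

Emit:
play_rows:
  steps:
    - [[-0.002,0,0.012,0],[0,0,0.014,0],[0,0,0.014,0],[0,0,0.014,0],[0,0,0.012,0]]

```text
time: 21.67
ee_pos: [0.5813, 0.0406, 0.1356]
tcp_rot: [-180.0, -0.0, 102.1]
wrist_force: [-0.5, -0.9, -0.4]
opening: 0.0752
grasp_force: 0.0
```

Emit:
play_rows:
  steps:
    - [[0,0,0.01,0],[0,0,0.008,0],[0,0,0.004,0],[0,0,0.002,0],[0,0,0,0]]

```text
time: 22.08
ee_pos: [0.5815, 0.0403, 0.1125]
tcp_rot: [-180.0, 0.0, 102.1]
wrist_force: [0.4, -0.8, -0.1]
opening: 0.0749
grasp_force: 0.0
```

Emit:
play_rows:
  steps:
    - [[0,0,0,0],[0,0,0,0],[0,0,0,0],[0,0,0,0],[0,0,0,0]]
  gripper: 0.03

```text
time: 22.5
ee_pos: [0.5819, 0.0403, 0.1134]
tcp_rot: [179.9, 0.0, 102.1]
wrist_force: [0.0, -0.2, 5.2]
opening: 0.045
grasp_force: 30.7
```

Emit:
play_rows:
  steps:
    - [[0,0,0,0],[0,0,0,0],[0,0,0,0],[0,0,0,0],[0,0,0,0]]

```text
time: 22.92
ee_pos: [0.5819, 0.0403, 0.1134]
tcp_rot: [179.9, 0.0, 102.1]
wrist_force: [-0.8, -0.0, 5.5]
opening: 0.0448
grasp_force: 30.8
```

Emit:
play_rows:
  steps:
    - [[0,0,-0.01,0],[0,0,-0.025,0],[0,0,-0.025,0],[0,0,-0.025,0],[0,0,-0.025,0]]

```text
time: 23.33
ee_pos: [0.5811, 0.0402, 0.2239]
tcp_rot: [-180.0, -0.0, 102.1]
wrist_force: [0.5, 0.5, -1.7]
opening: 0.0451
grasp_force: 31.2
```

Emit:
play_rows:
  steps:
    - [[-0.013,0,0,0],[-0.02,0,0,0],[-0.025,0.001,0,0],[-0.025,0.001,0,0],[-0.025,0.001,0,0]]

```text
time: 23.75
ee_pos: [0.6071, -0.0659, 0.2223]
tcp_rot: [-180.0, -0.0, 102.1]
wrist_force: [0.6, 0.6, -1.8]
opening: 0.0453
grasp_force: 31.4
```

Emit:
play_rows:
  steps:
    - [[-0.025,0,0,0],[-0.025,0,0,0],[-0.025,0,0,0],[-0.02,0,0,0],[0,0,0,0]]

```text
time: 24.17
ee_pos: [0.627, -0.1613, 0.2212]
tcp_rot: [-179.9, 0.0, 101.9]
wrist_force: [1.1, 0.4, -1.8]
opening: 0.0451
grasp_force: 31.3
```

Emit:
play_rows:
  steps:
    - [[0,0,0,0],[0,0,0,0],[0,0,0,0],[0,0,0,0],[0,0,0,0]]

```text
time: 24.58
ee_pos: [0.6269, -0.1568, 0.2228]
tcp_rot: [180.0, 0.0, 102.2]
wrist_force: [-0.0, 0.1, -2.6]
opening: 0.0453
grasp_force: 31.3
```

```bash
python3 - <<'E'
from h import *
t=cam('top','t9');c=cam('side','s9');o=bot.get_obs();print(o['ee_pos'],o['tcp_rot'])
print('lid');ell(t,'blue',(205,230,300,330),.169);print('coaster yellow');ell(t,'yellow',(270,220,345,300),.089);ell(c,'yellow',(300,220,352,262),.089);ell(t,'yellow',(350,220,410,280),.169)
cv2.imwrite('pics/c9.png',cv2.resize(np.hstack([t['img'][150:400,180:500],c['img'][60:310,230:480]]),None,fx=1.4,fy=1.4))
E
```

```text
[ 0.62698427 -0.1570337   0.2228216 ] [1.79983647e+02 8.15414363e-03 1.02133454e+02]
lid
blue [560.6 120.2] [62.8 67.7] [ 218  252   54   50 1790]
coaster yellow
yellow [584.3  40.9] [73.2 73.5] [ 285  235   51   52 2046]
yellow [577.4  37.5] [54.4 77.4] [312 232  35  29 744]
yellow [598.3 -54.7] [44.7 45.9] [ 364  229   37   36 1026]
```

View pics/c9.png

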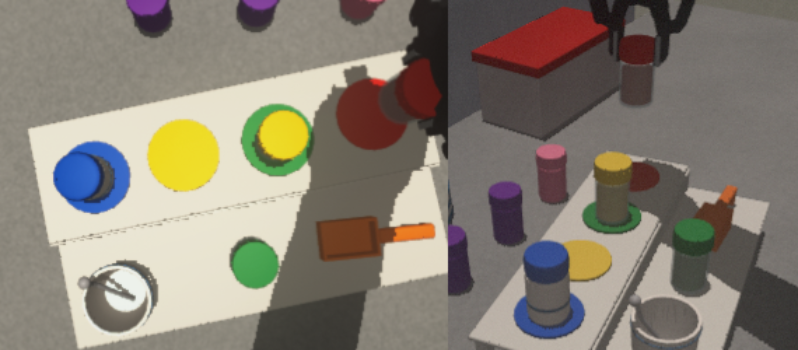

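The picture shows the blue pot standing on the blue coaster, the yellow coaster bare at about (311,261) in the top picture, and the red jar held above the red coaster. Set it down.

Emit:
play_rows:
  steps:
    - [[0,0,0.02,0],[0,0,0.025,0],[0,0,0.025,0],[0,0,0.016,0],[0,0,0.008,0]]

```text
time: 25.1
ee_pos: [0.6259, -0.1571, 0.1258]
tcp_rot: [-179.8, -0.1, 102.1]
wrist_force: [-0.7, 1.0, -2.7]
opening: 0.0445
grasp_force: 31.3
```

Emit:
play_rows:
  steps:
    - [[0,0,0.005,0],[0,0,0.003,0],[0,0,0.002,0],[0,0,0.002,0],[0,0,0.001,0]]

```text
time: 25.52
ee_pos: [0.6274, -0.1577, 0.1163]
tcp_rot: [179.9, 0.0, 102.1]
wrist_force: [0.4, -0.4, -2.0]
opening: 0.0452
grasp_force: 31.3
```

Emit:
play_rows:
  steps:
    - [[0,0,0.001,0],[0,0,0,0],[0,0,0,0],[0,0,0,0],[0,0,0,0]]

```text
time: 25.93
ee_pos: [0.627, -0.1576, 0.1148]
tcp_rot: [180.0, 0.0, 102.1]
wrist_force: [0.3, -0.8, -1.1]
opening: 0.0452
grasp_force: 31.3
```

Emit:
play_rows:
  steps:
    - [[0,0,0.001,0],[0,0,0,0],[0,0,0.001,0],[0,0,0,0],[0,0,0,0]]

```text
time: 26.35
ee_pos: [0.6271, -0.1577, 0.1134]
tcp_rot: [179.9, 0.0, 102.1]
wrist_force: [-2.1, 0.4, 5.6]
opening: 0.0449
grasp_force: 31.7
```

Emit:
play_rows:
  steps:
    - [[0,0,0,0],[0,0,0,0],[0,0,0,0],[0,0,0,0],[0,0,0,0]]
  gripper: 0.075

```text
time: 26.77
ee_pos: [0.6269, -0.1576, 0.1124]
tcp_rot: [-180.0, -0.0, 102.1]
wrist_force: [-0.6, 0.5, -0.6]
opening: 0.0754
grasp_force: 0.0
```

Emit:
play_rows:
  steps:
    - [[0,0,-0.01,0],[0,0,-0.02,0],[0,0,-0.02,0],[0,0,-0.02,0],[0,0,-0.02,0]]

```text
time: 27.18
ee_pos: [0.6269, -0.1576, 0.2044]
tcp_rot: [180.0, 0.0, 102.1]
wrist_force: [1.2, 0.3, -0.3]
opening: 0.0753
grasp_force: 0.0
```

Emit:
play_rows:
  steps:
    - [[0.021,-0.001,0,0],[0.021,-0.001,0,0],[0.021,-0.002,0,0],[0.021,-0.001,0,0],[0.021,-0.001,0,0]]

```text
time: 27.6
ee_pos: [0.5988, -0.0554, 0.2035]
tcp_rot: [180.0, 0.0, 102.1]
wrist_force: [0.2, 0.7, 0.1]
opening: 0.0753
grasp_force: 0.0
```

Emit:
play_rows:
  steps:
    - [[0,0,0,0],[0,0,0,0],[0,0,0,0],[0,0,0,0],[0,0,0,0]]

```text
time: 28.02
ee_pos: [0.5993, -0.057, 0.2026]
tcp_rot: [-180.0, 0.0, 102.0]
wrist_force: [-0.6, -0.3, 0.0]
opening: 0.0755
grasp_force: 0.0
```

Emit:
play_rows:
  steps:
    - [[0.0025,0,0.012,0],[0,0,0.014,0],[0,0,0.014,0],[0,0,0.014,0],[0,0,0.012,0]]

```text
time: 28.43
ee_pos: [0.5985, -0.0544, 0.1354]
tcp_rot: [-180.0, -0.0, 102.0]
wrist_force: [-1.1, -0.3, -0.1]
opening: 0.075
grasp_force: 0.0
```

Emit:
play_rows:
  steps:
    - [[0,0,0.01,0],[0,0,0.008,0],[0,0,0.004,0],[0,0,0.002,0],[0,0,0,0]]

```text
time: 28.85
ee_pos: [0.5986, -0.0538, 0.1125]
tcp_rot: [-180.0, -0.0, 102.1]
wrist_force: [-1.0, -0.3, -0.5]
opening: 0.0749
grasp_force: 0.0
```

Emit:
play_rows:
  steps:
    - [[0,0,0,0],[0,0,0,0],[0,0,0,0],[0,0,0,0],[0,0,0,0]]
  gripper: 0.03

```text
time: 29.27
ee_pos: [0.599, -0.0537, 0.1134]
tcp_rot: [179.9, 0.0, 102.1]
wrist_force: [-1.1, 0.1, 5.0]
opening: 0.0452
grasp_force: 30.8
```

Emit:
play_rows:
  steps:
    - [[0,0,0,0],[0,0,0,0],[0,0,0,0],[0,0,0,0],[0,0,0,0]]

```text
time: 29.68
ee_pos: [0.599, -0.0537, 0.1134]
tcp_rot: [179.9, 0.0, 102.1]
wrist_force: [-0.1, 0.5, 5.5]
opening: 0.0453
grasp_force: 30.9
```

Emit:
play_rows:
  steps:
    - [[0,0,-0.01,0],[0,0,-0.025,0],[0,0,-0.025,0],[0,0,-0.025,0],[0,0,-0.025,0]]

```text
time: 30.1
ee_pos: [0.5982, -0.0537, 0.2239]
tcp_rot: [-180.0, -0.0, 102.1]
wrist_force: [0.5, 0.9, -1.4]
opening: 0.0448
grasp_force: 31.1
```

Emit:
play_rows:
  steps:
    - [[0.015,0.001,0,0],[0.022,0.001,0,0],[0.022,0.001,0,0],[0.022,0.002,0,0],[0.015,0.001,0,0]]

```text
time: 30.52
ee_pos: [0.5837, 0.0433, 0.2223]
tcp_rot: [-180.0, -0.0, 102.1]
wrist_force: [0.0, -0.0, -0.9]
opening: 0.045
grasp_force: 31.3
```

Emit:
play_rows:
  steps:
    - [[0,0,0,0],[0,0,0,0],[0,0,0,0],[0,0,0,0],[0,0,0,0]]

```text
time: 30.93
ee_pos: [0.5844, 0.0406, 0.2224]
tcp_rot: [-180.0, 0.0, 102.0]
wrist_force: [-0.2, 0.3, -0.7]
opening: 0.0454
grasp_force: 31.3
```

```bash
python3 - <<'E'
from h import *
t=cam('top','t10');c=cam('side','s10');o=bot.get_obs();print(o['ee_pos'],o['tcp_rot'])
print('gr coaster');ell(t,'green',(340,210,420,290),.089,60);ell(c,'green',(325,195,375,230),.089,60)
print('gr cap');ell(t,'green',(330,310,400,370),.130,60);ell(c,'green',(370,200,430,260),.130);ell(t,'red',(400,190,490,280),.169);ell(c,'red',(335,140,395,210),.169)
E
```

```text
[0.5844074  0.0407474  0.22253442] [-1.79993479e+02  2.63087402e-03  1.02035074e+02]
gr coaster
gr cap
red [ 618.1 -139.6] [45.1 79. ] [351 142  25  21 427]
red [562.5 -37.8] [56.5 57.6] [343 178  38  18 309]
```

Emit:
play_rows:
  steps:
    - [[0.001,0,0.02,0],[0,0,0.025,0],[0,0,0.025,0],[0,0,0.016,0],[0,0,0.008,0]]

```text
time: 31.45
ee_pos: [0.5831, 0.0419, 0.1259]
tcp_rot: [-179.8, -0.0, 102.1]
wrist_force: [0.3, -0.5, -2.2]
opening: 0.0451
grasp_force: 31.3
```

Emit:
play_rows:
  steps:
    - [[0,0,0.005,0],[0,0,0.003,0],[0,0,0.002,0],[0,0,0.002,0],[0,0,0.001,0]]

```text
time: 31.87
ee_pos: [0.5845, 0.0424, 0.1162]
tcp_rot: [179.9, 0.0, 102.1]
wrist_force: [-0.1, 0.1, -1.4]
opening: 0.0452
grasp_force: 31.3
```

Emit:
play_rows:
  steps:
    - [[0,0,0.001,0],[0,0,0,0],[0,0,0.001,0],[0,0,0,0],[0,0,0,0]]

```text
time: 32.28
ee_pos: [0.5841, 0.0424, 0.1136]
tcp_rot: [180.0, 0.0, 102.1]
wrist_force: [-0.1, 0.3, -1.1]
opening: 0.0452
grasp_force: 31.3
```

Emit:
play_rows:
  steps:
    - [[0,0,0.001,0],[0,0,0,0],[0,0,0,0],[0,0,0,0],[0,0,0,0]]

```text
time: 32.7
ee_pos: [0.5843, 0.0424, 0.1134]
tcp_rot: [179.9, 0.0, 102.1]
wrist_force: [-1.6, 1.2, 5.6]
opening: 0.0449
grasp_force: 31.7
```

Emit:
play_rows:
  steps:
    - [[0,0,0,0],[0,0,0,0],[0,0,0,0],[0,0,0,0],[0,0,0,0]]
  gripper: 0.075

```text
time: 33.12
ee_pos: [0.5841, 0.0424, 0.1124]
tcp_rot: [-180.0, -0.0, 102.1]
wrist_force: [0.6, 0.1, 0.1]
opening: 0.075
grasp_force: 0.0
```

Emit:
play_rows:
  steps:
    - [[0,0,-0.01,0],[0,0,-0.02,0],[0,0,-0.02,0],[0,0,-0.02,0],[0,0,-0.02,0]]

```text
time: 33.53
ee_pos: [0.584, 0.0424, 0.2044]
tcp_rot: [180.0, 0.0, 102.1]
wrist_force: [0.0, 0.5, 1.1]
opening: 0.0745
grasp_force: 0.0
```

Emit:
play_rows:
  steps:
    - [[-0.01,-0.024,0,0],[-0.01,-0.024,0,0],[-0.01,-0.024,0,0],[-0.01,-0.024,0,0],[-0.01,-0.024,0,0]]

```text
time: 33.95
ee_pos: [0.4763, -0.0322, 0.2034]
tcp_rot: [180.0, 0.0, 102.1]
wrist_force: [-0.4, -1.1, 0.7]
opening: 0.0746
grasp_force: 0.0
```

Emit:
play_rows:
  steps:
    - [[0,0,0,0],[0,0,0,0],[0,0,0,0],[0,0,0,0],[0,0,0,0]]

```text
time: 34.37
ee_pos: [0.4778, -0.0313, 0.2024]
tcp_rot: [-180.0, -0.0, 102.1]
wrist_force: [0.6, -0.3, -0.6]
opening: 0.0749
grasp_force: 0.0
```

```bash
python3 - <<'E'
from h import *
t=cam('top','t11');c=cam('side','s11');o=bot.get_obs();print(o['ee_pos'],o['tcp_rot'])
print('gr coaster');ell(t,'green',(340,210,420,290),.089,60);ell(c,'green',(325,195,375,230),.089,60)
print('gr cap');ell(c,'green',(370,200,430,260),.130)
print('yel');ell(t,'yellow',(270,220,345,300),.169);ell(t,'red',(400,190,490,280),.169)
cv2.imwrite('pics/c11.png',cv2.resize(np.hstack([t['img'][150:400,180:500],c['img'][100:350,230:480]]),None,fx=1.4,fy=1.4))
E
```

```text
[ 0.47761964 -0.03128929  0.20229591] [-1.79964406e+02 -1.12103934e-02  1.02127036e+02]
gr coaster
green [599.8 -57.4] [70.1 70.9] [ 353  225   50   50 1896]
gr cap
yel
yellow [580.6  36.8] [64.4 64.8] [ 285  235   51   52 2054]
red [ 618.9 -140.2] [62.9 74.4] [ 420  206   58   51 1975]
```

View pics/c11.png

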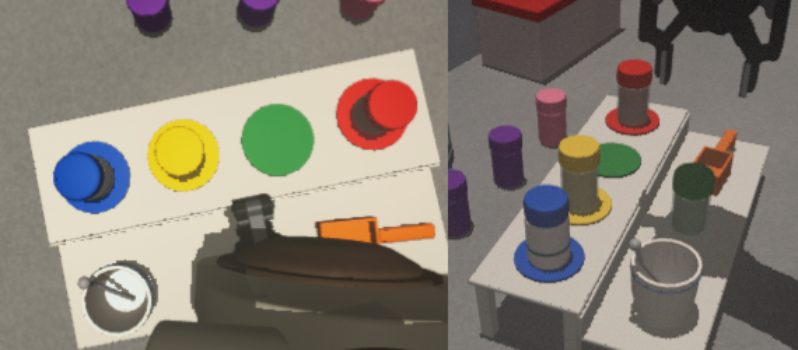

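The picture shows yellow, blue and red on their own coasters, the green coaster bare at about (378,250), and the green jar upright on the lower step. Pick it up.

Emit:
play_rows:
  steps:
    - [[-0.001,-0.002,0.015,0],[0,0,0.02,0],[0,0,0.02,0],[0,0,0.02,0],[0,0,0.02,0]]

```text
time: 34.88
ee_pos: [0.4756, -0.0328, 0.1065]
tcp_rot: [-180.0, -0.0, 102.1]
wrist_force: [0.0, 0.2, -0.9]
opening: 0.0749
grasp_force: 0.0
```

Emit:
play_rows:
  steps:
    - [[0,0,0.015,0],[0,0,0.01,0],[0,0,0.006,0],[0,0,0.002,0],[0,0,0,0]]

```text
time: 35.3
ee_pos: [0.4757, -0.033, 0.0747]
tcp_rot: [-180.0, 0.0, 102.1]
wrist_force: [0.2, 0.6, -0.6]
opening: 0.0749
grasp_force: 0.0
```

Emit:
play_rows:
  steps:
    - [[0,0,0,0],[0,0,0,0],[0,0,0,0],[0,0,0,0],[0,0,0,0]]
  gripper: 0.03

```text
time: 35.72
ee_pos: [0.4761, -0.0331, 0.0756]
tcp_rot: [179.9, 0.0, 102.1]
wrist_force: [-0.3, 0.3, 6.0]
opening: 0.045
grasp_force: 30.4
```

Emit:
play_rows:
  steps:
    - [[0,0,0,0],[0,0,0,0],[0,0,0,0],[0,0,0,0],[0,0,0,0]]

```text
time: 36.13
ee_pos: [0.4761, -0.0331, 0.0756]
tcp_rot: [179.9, 0.0, 102.1]
wrist_force: [-0.2, 1.2, 6.5]
opening: 0.045
grasp_force: 30.4
```

Emit:
play_rows:
  steps:
    - [[0,0,-0.01,0],[0,0,-0.035,0],[0,0,-0.035,0],[0,0,-0.035,0],[0,0,-0.035,0]]

```text
time: 36.55
ee_pos: [0.475, -0.033, 0.2266]
tcp_rot: [-180.0, -0.0, 102.1]
wrist_force: [1.4, 0.8, -1.3]
opening: 0.0449
grasp_force: 31.4
```

Emit:
play_rows:
  steps:
    - [[-0.01,0.018,0,0],[-0.01,0.025,0,0],[-0.01,0.028,0,0],[-0.01,0.027,0,0],[-0.01,0.018,0,0]]

```text
time: 36.97
ee_pos: [0.6012, -0.0576, 0.2243]
tcp_rot: [-180.0, -0.0, 102.1]
wrist_force: [0.6, -0.6, -1.7]
opening: 0.0451
grasp_force: 31.5
```

Emit:
play_rows:
  steps:
    - [[0,0,0,0],[0,0,0,0],[0,0,0,0],[0,0,0,0],[0,0,0,0]]

```text
time: 37.38
ee_pos: [0.5987, -0.0575, 0.2254]
tcp_rot: [180.0, 0.0, 102.1]
wrist_force: [-0.7, -0.2, -1.8]
opening: 0.0448
grasp_force: 31.6
```

Emit:
play_rows:
  steps:
    - [[0,0.001,0.02,0],[0,0,0.025,0],[0,0,0.025,0],[0,0,0.016,0],[0,0,0.008,0]]

```text
time: 37.8
ee_pos: [0.5989, -0.0572, 0.1286]
tcp_rot: [-179.9, -0.0, 102.1]
wrist_force: [-0.8, -0.5, -1.5]
opening: 0.0451
grasp_force: 31.6
```

Emit:
play_rows:
  steps:
    - [[0,0,0.005,0],[0,0,0.003,0],[0,0,0.002,0],[0,0,0.002,0],[0,0,0.001,0]]

```text
time: 38.22
ee_pos: [0.6008, -0.0575, 0.1183]
tcp_rot: [179.9, 0.0, 102.1]
wrist_force: [0.1, -0.1, -0.9]
opening: 0.0451
grasp_force: 31.6
```

Emit:
play_rows:
  steps:
    - [[0,0,0.001,0],[0,0,0,0],[0,0,0,0],[0,0,0,0],[0,0,0,0]]

```text
time: 38.63
ee_pos: [0.6005, -0.0574, 0.1167]
tcp_rot: [180.0, 0.0, 102.1]
wrist_force: [-1.0, -0.6, -1.4]
opening: 0.0454
grasp_force: 31.6
```

Emit:
play_rows:
  steps:
    - [[0,0,0.001,0],[0,0,0,0],[0,0,0,0],[0,0,0,0],[0,0,0,0]]

```text
time: 39.05
ee_pos: [0.6004, -0.0574, 0.1156]
tcp_rot: [180.0, 0.0, 102.1]
wrist_force: [-0.3, -0.4, -2.0]
opening: 0.0453
grasp_force: 31.6
```

Emit:
play_rows:
  steps:
    - [[0,0,0.001,0],[0,0,0,0],[0,0,0,0],[0,0,0,0],[0,0,0,0]]

```text
time: 39.47
ee_pos: [0.6005, -0.0574, 0.1147]
tcp_rot: [180.0, 0.0, 102.1]
wrist_force: [0.3, 1.2, -0.4]
opening: 0.0453
grasp_force: 31.7
```

Emit:
play_rows:
  steps:
    - [[0,0,0.001,0],[0,0,0,0],[0,0,0,0],[0,0,0,0],[0,0,0,0]]

```text
time: 39.88
ee_pos: [0.6006, -0.0575, 0.1146]
tcp_rot: [179.9, 0.0, 102.1]
wrist_force: [-1.3, 0.1, 6.7]
opening: 0.045
grasp_force: 32.2
```

Contact. Release, rise and retreat towards the robot.

Emit:
play_rows:
  steps:
    - [[0,0,0,0],[0,0,0,0],[0,0,0,0],[0,0,0,0],[0,0,0,0]]
  gripper: 0.075

```text
time: 40.3
ee_pos: [0.6003, -0.0574, 0.1133]
tcp_rot: [-180.0, -0.0, 102.1]
wrist_force: [0.4, -0.1, -0.9]
opening: 0.0752
grasp_force: 0.0
```

Emit:
play_rows:
  steps:
    - [[0,0,-0.01,0],[0,0,-0.025,0],[0,0,-0.025,0],[0,0,-0.025,0],[0,0,-0.02,0]]

```text
time: 40.72
ee_pos: [0.6005, -0.0574, 0.2214]
tcp_rot: [179.9, 0.0, 102.1]
wrist_force: [0.0, -0.5, -0.2]
opening: 0.0752
grasp_force: 0.0
```

Emit:
play_rows:
  steps:
    - [[0,-0.03,0,0],[0,-0.03,0,0],[0,-0.03,0,0],[0,-0.03,0,0],[0,-0.03,0,0]]

```text
time: 41.13
ee_pos: [0.4524, -0.089, 0.2192]
tcp_rot: [180.0, 0.0, 102.1]
wrist_force: [-0.8, 0.0, 1.8]
opening: 0.0749
grasp_force: 0.0
```

Emit:
play_rows:
  steps:
    - [[-0.02,-0.025,0,0],[-0.02,-0.025,0,0],[-0.02,-0.025,0,0],[-0.02,-0.025,0,0],[-0.02,0,0,0]]

```text
time: 41.55
ee_pos: [0.374, -0.2088, 0.2206]
tcp_rot: [179.9, 0.1, 102.0]
wrist_force: [-0.2, 0.7, -0.6]
opening: 0.0747
grasp_force: 0.0
```

```bash
python3 - <<'E'
from h import *
t=cam('top','t12');c=cam('side','s12');o=bot.get_obs();print(o['ee_pos'])
cv2.imwrite('pics/c12.png',cv2.resize(np.hstack([t['img'][150:400,180:500],c['img'][100:350,230:480]]),None,fx=1.4,fy=1.4))
# base of glass vs coaster in the side view: expected base ellipse centre pixel of coaster centre
for n,P in dict(red=(.6263,-.1569),green=(.5998,-.0574),yellow=(.5843,.0409),blue=(.5612,.1347)).items():
    for k,cn in((t,'top'),(c,'side')): print(n,cn,'expected cap centre px',proj(k,[*P,.169]).round(1))
o=c['img'][130:310,255:400].copy()
for P in((.6263,-.1569),(.5998,-.0574),(.5843,.0409),(.5612,.1347)):
    for a in np.radians(np.arange(0,360,10)): 
        u=proj(c,[P[0]+.023*np.cos(a),P[1]+.023*np.sin(a),.169])-[255,130]; o[int(round(u[1])),int(round(u[0]))]=(255,0,255)
p=t['img'][200:310,210:490].copy()
for P in((.6263,-.1569),(.5998,-.0574),(.5843,.0409),(.5612,.1347)):
    for a in np.radians(np.arange(0,360,10)): 
        u=proj(t,[P[0]+.023*np.cos(a),P[1]+.023*np.sin(a),.169])-[210,200]; p[int(round(u[1])),int(round(u[0]))]=(255,0,255)
p=cv2.copyMakeBorder(p,0,70,0,0,cv2.BORDER_CONSTANT)
cv2.imwrite('pics/d12.png',cv2.resize(np.hstack([p,o]),None,fx=1.88,fy=1.88,interpolation=0))
E
```

```text
[ 0.37644522 -0.20967596  0.21942521]
red top expected cap centre px [460.9 224.2]
red side expected cap centre px [363.5 147.1]
green top expected cap centre px [383.7 245.1]
green side expected cap centre px [347.9 173.8]
yellow top expected cap centre px [307.2 257.5]
yellow side expected cap centre px [323.5 203.6]
blue top expected cap centre px [234.5 275.7]
blue side expected cap centre px [300.1 240. ]
```

View pics/d12.png

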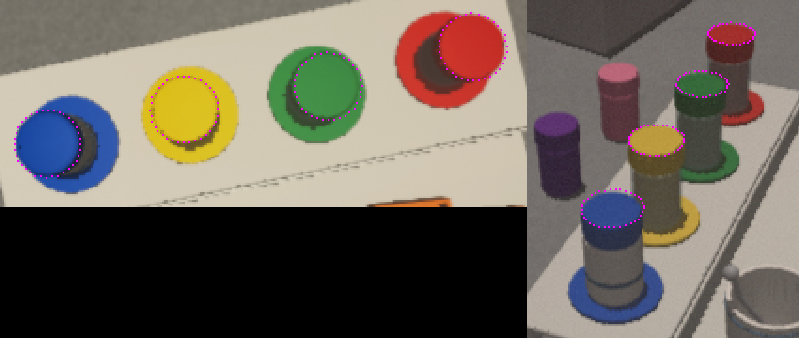

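All four caps fall within about 2 px of where a jar centred on its coaster should appear, in both views. All stand upright on their own colours, and the cup is unmoved. Handing in.

```bash
python3 -c "
from workcell import bot
print(bot.job_done())"
```

```text
the job is handed in; nothing more can be done
None
```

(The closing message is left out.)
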